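# Slide the butter dish past the spring stop, away from the oven

### The job

The butter dish stands on the bamboo runner at the end near the toaster oven, kept there by two sprung stop posts. Press the flat dark steel spring bar between the rails down with your fingertips just behind the dish and, holding it down, push the dish along by its base plate until it is wholly past the posts in the far bay; then come away so that the posts spring up again behind it. Only push the dish: do not lift it, do not touch its lid, and leave the other things on the shelf where they are.

Things in the scene. Friction and masses are not known exactly. Their poses are not given: they have to be found in the camera images.
- runner: Fixed bamboo runner, 150 mm wide (its x), 366 mm long (its y, -205 to +161 mm). Origin on the shelf surface at mid-width, in line with the stop posts; z up. The dish slides towards its +y. Two rails 8 mm wide at x=-38 and +38 mm, tops 45 mm above the shelf, carry the dish; the channel between them is 68 mm wide. Curbs (inner faces x=-63 and +63 mm, tops 56 mm high) guide it.
- far_end (a point): Centre of the inner face of the end stop that closes the runner's +y end, at rail-top height: runner (0, +149, 45) mm. The end stop is 58 mm high.
- stop_bar (a joint): Downward travel in m of the spring bar: 0 = up, 0.011 = fully down on a hard stop. The bar is a flat dark steel strip 62 mm wide between the rails (runner x -31 to +31, y -195 to +145 mm); it runs on under the dish and may be pressed anywhere along its length. It takes about 1.3 N to start and 3 N fully down, and rises when let go.
- bar_press (a point): Point on the top of the spring bar behind the dish, runner (0, -170) mm; 42 mm above the shelf when the bar is up, 31 mm when fully down. It moves with the bar.
- posts (a point): Midpoint of the tops of the two stop posts, runner (0, 0) mm. The posts, 12 mm (x) by 10 mm (y), are fixed to the bar and move with it, at x=-51 and +51 mm, outside the rails, so the channel stays free for fingertips. Tops 53 mm above the shelf when up (blocking the dish), 42 mm when fully down (3 mm under the dish). A dish standing over them also keeps them down.
- dish: White ceramic butter dish base, a plate 120 mm (its x) by 130 mm (its y) by 12 mm thick, loose on the rails, 0.55 kg. Origin at the centre of its underside, axes parallel to the runner's. A 4 mm bead on top surrounds the lid, its outer faces 52 mm from the centre. At the start its centre is at about runner y=-76 to -86 mm; just past the posts it is at y=+70, against the end stop at y=+84 mm.
- dish_lid: White ceramic lid, 92 by 92 mm, 42 mm high with its round knob, 0.35 kg, loose on the base plate, inside the bead, so 19 mm of plate show in front of and behind it. Origin at the centre of its underside, 12 mm above the dish's origin.
- spatula: Bystander: black plastic spatula 260 mm long lying along the far side of the runner; origin under its middle.
- cruet: Bystander: green glass condiment cruet with cork, 60 mm across, 123 mm high, beyond the +y end of the runner; origin at the centre of its underside.
- spoon_rest: Bystander: bamboo spoon rest 85 x 130 mm, 16 mm high, at the robot's side of the runner; origin at the centre of its underside.
- salt_pot: Bystander: small glass salt pot, 44 mm across, 50 mm high, at the robot's side of the runner; origin at the centre of its underside.
- mug: Bystander: blue ceramic mug, 76 mm across, 85 mm high, to the side of the runner, near the left or right edge of the work area; origin at the centre of its underside.
- sugar_jar: Bystander: amber glass jar, 84 mm across, 110 mm high, to the side of the runner, near the left or right edge of the work area; origin at the centre of its underside.
Not all that is in view belongs to the job. Several things have the shape of the dish; the one meant has the colours described above. There is more than one size of the dish_lid; the one meant has the size given above.

How it is judged:
By the outcome, as a careful person would: the job done as asked, in the order asked, and still so for the second after the job is handed in, with the robot touching nothing.
It also fails if it takes over 42 s, if anything falls off the work surface, if the arm or the gripper's body presses on something with over 40 N, if the wrist force passes 120 N, or if a joint passes its speed limit or range.

### The arm

A 6-joint arm with a two-finger parallel gripper is mounted at the origin on the work surface. World frame = base frame: x ahead of the robot, y to its left, z up, the work surface at z = 0. Lengths are in m, angles in rad, forces in N, time in s.
With the tool pointing down it reaches from about 0.25 to 0.725 m from the base axis. Payload 4 kg.
Tool frame: the origin (TCP) lies on the centre line of the jaws, within the pads' length; the fingertips stand 19 mm ahead of it and the grasp point (between the pads) is the TCP; z points along the fingers, y is the direction in which the jaws open and shut (so a half turn about z gives the same grasp; the last joint's range is limited). The gripper opens to 85 mm and grips with 20 to 120 N. Pads are 22 mm wide; open, the fingers measure 114 mm over their backs; the gripper's body (76 mm by 85 mm) begins 54 mm behind the grasp point. The pads swing forward as they close: fully open they stand 13 mm farther back than shut.
Start: joints at [1.19, 0.241, 0.005, 1.335, 0, 1.571], TCP at [0.186, 0.464, 0.25] pointing down, gripper open.
Joint ranges: [-2.72, 2.72], [-1.05, 1.87], [-1.09, 1.28], [-1.99, 2.15], [-1.42, 1.44], [-3.14, 3.14]. Speed limits (rad/s): [2.79, 2.79, 3.14, 3.14, 3.14, 3.14].

### API

Orientations are given as a unit quaternion [x, y, z, w].
In Python, from workcell import bot gives the robot as it stands. The module is installed in compiled form; this text tells all that it offers.
- The arm moves only by the shell command python3 -m handwheel 'ROWS' [OPENING]. ROWS is JSON, a list of rows, each an object of numbers: "dx", "dy", "dz": the shift along the tool's x, y, z as a fraction of full scale; "ax", "ay", "az": the turn, a rotation vector about the tool's x, y, z as a fraction of full scale. In form: [{"dx": .., "dy": .., "dz": .., "ax": .., "ay": .., "az": ..}, ...]. A call has 1 to 12 rows; each row shifts and turns the commanded pose from where the row before left it, along the tool's axes as they then stand; what a row does not reach is not made up. Full scale, the value 1, is 2.5 cm for a shift and 0.15 rad for a turn. A row lasts 1/10 s, in which the tool goes at most 50 mm and 8.59 degrees, less where a joint would pass 70% of its speed; a pose out of reach is approached as far as the arm can. A call with a number of a shift or a turn outside -1 to 1 is refused whole. A call with a gripper value outside its range is refused whole. OPENING is the gripper's target within -1 to 1 (fully open at 1, half-way at 0, shut at -1), set as the call begins (- or left out, the last holds). The fingers move at their own pace and stop on an object; the grip force is fixed at half the most. Time passes only in rows, so rows that do not move let the fingers close. It gives the time, the measured TCP pose, the force and the opening at its end, in the units of the state.
- bot.get_obs(): the state, without advancing time (a new reading comes with each control period).
- bot.camera(name): name is "scene" or "top" or "wrist"; returns a dict with "img" (480x640x3 uint8, red, green, blue), "intrinsics" (3x3 intrinsics, pixels), "dist_coeffs" ([k1, k2, p1, p2, k3] as OpenCV has them; the pictures are not rectified), "eye" and "rotation" of the camera in the world. Camera axes: x right, y down, z forward; pixel columns grow to the right and rows downward; lengths in m; the calibration is good to about 2 mm. A picture is of the moment at which its call begins. There is no depth.
- bot.job_done(): hands the job in, once; it reports no verdict.
Trained networks look in a picture, given as the dict that the camera call returned (one of the last four; its "shot" number tells which), for a name from the list of things; names that differ only in an ending like _2 or _b are one class to them, and where a whole thing is asked for, a point or a joint stands for the part that bears it (a point fixed in the world has none). Each returns a list of dicts, best first, with "confidence" (0 to 1); they miss things now and then, are a little off and sometimes report something else, mostly with a low value. They report only what shows in the picture. A call takes as long as a camera call. They do not tell look-alikes from the thing itself.
- bot.trace(thing, picture): "region" (480x640 bool, what is visible of it) and "rect" ([centre column, centre row, width, height] in pixels, round what is visible of it).
The state is a dict: "clock": time; "joint_pos": joint angles; "joint_vel": joint speeds; "tau": joint torques, N m; "eef_pos": TCP position; "tool_rot": TCP orientation; "ft_force": force on the tool from outside, world axes, zero at the start; "ft_torque": the same for the moment, N m; "grip_width": finger opening in m.
Only numpy, scipy, OpenCV 4.12 (cv2) and the standard library are available. Lean on these libraries where they do the work, as an engineer would, in place of code of your own. Each camera call takes 0.05 s, during which the arm holds its last target.

## Working session

There is one attempt and no reset: what is moved stays moved. The work goes in short steps, Python scripts to look and compute and a shell command to move; the robot and the scene stay as the last step left them, time stands still between calls to the robot, and variables do not carry over. Pictures are saved under pics/ and viewed, and the job is handed in when it is done.

```bash
mkdir -p pics; ls; python3 - <<'E'
from workcell import bot
import cv2,numpy as np
o=bot.get_obs()
for k in o: print(k,np.round(o[k],3))
for n in("scene","top","wrist"):
    c=bot.camera(n); cv2.imwrite(f"pics/{n}0.png",c["img"][:,:,::-1])
    print(n,np.round(c["eye"],3),np.round(c["rotation"],3).tolist(),np.round(c["intrinsics"],1).tolist(),c["dist_coeffs"])
    for t in("runner","dish","dish_lid","stop_bar","posts"):
        print(t,[(round(r["confidence"],2),np.round(r["rect"]).tolist()) for r in bot.trace(t,c)])
E
```

```text
pics
clock 0.0
joint_pos [ 1.19   0.241  0.004  1.335 -0.     1.571]
joint_vel [ 0.003  0.002  0.002 -0.    -0.001  0.   ]
tau [ 1.0000e-03 -3.7232e+01  2.5241e+01  1.7000e-02 -0.0000e+00 -0.0000e+00]
eef_pos [0.186 0.464 0.249]
tool_rot [ 0.189  0.982 -0.001 -0.   ]
ft_force [ 0.667 -0.592  0.742]
ft_torque [-0.024  0.009 -0.065]
grip_width 0.085
scene [1.469 0.14  0.764] [0.586, 0.68, -0.329, -0.292] [[557.5, 0.0, 321.2], [0.0, 557.5, 239.3], [0.0, 0.0, 1.0]] [-0.12770292  0.          0.          0.          0.        ]
runner [(0.58, [313.0, 261.0, 185.0, 90.0])]
dish [(0.72, [189.0, 218.0, 65.0, 44.0]), (0.7, [289.0, 247.0, 76.0, 46.0])]
dish_lid [(0.65, [414.0, 225.0, 38.0, 28.0]), (0.59, [289.0, 240.0, 51.0, 44.0])]
stop_bar [(0.71, [445.0, 267.0, 31.0, 60.0]), (0.66, [312.0, 252.0, 162.0, 41.0]), (0.38, [516.0, 304.0, 54.0, 72.0])]
posts [(0.89, [314.0, 253.0, 164.0, 39.0])]
top [ 0.334 -0.004  1.154] [0.712, -0.695, 0.071, -0.07] [[552.4, 0.0, 315.9], [0.0, 552.4, 239.5], [0.0, 0.0, 1.0]] [0.04497602 0.         0.         0.         0.        ]
runner [(0.64, [310.0, 226.0, 188.0, 84.0])]
dish [(0.97, [466.0, 297.0, 85.0, 84.0]), (0.91, [340.0, 229.0, 66.0, 61.0])]
dish_lid [(0.79, [340.0, 227.0, 43.0, 49.0]), (0.69, [267.0, 285.0, 19.0, 19.0]), (0.66, [208.0, 312.0, 47.0, 48.0])]
stop_bar [(0.89, [313.0, 224.0, 168.0, 55.0]), (0.33, [316.0, 160.0, 120.0, 32.0])]
posts [(0.63, [313.0, 222.0, 165.0, 56.0])]
wrist [0.116 0.493 0.375] [0.819, 0.554, 0.083, 0.123] [[428.0, 0.0, 325.4], [0.0, 428.0, 242.1], [0.0, 0.0, 1.0]] [-0.05947709  0.          0.          0.          0.        ]
runner []
dish []
dish_lid [(0.67, [210.0, 455.0, 31.0, 33.0])]
stop_bar []
posts []
```

View pics/top0.png

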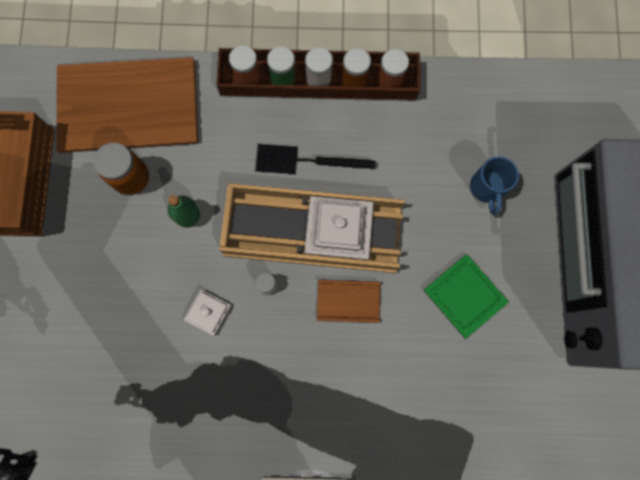

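View pics/scene0.png

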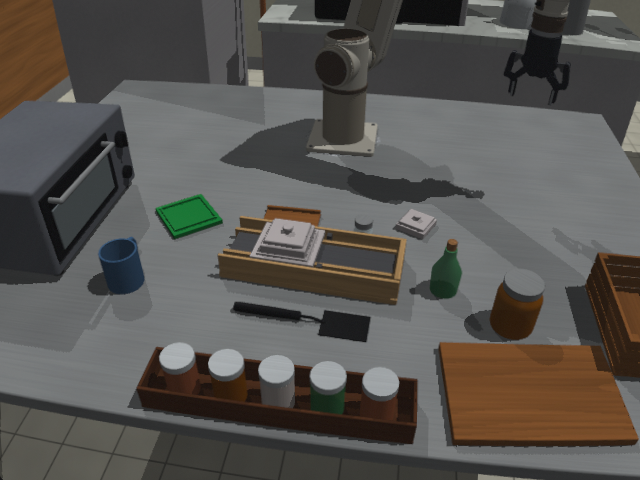

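```bash
python3 - <<'E'
import cv2
a=cv2.imread('pics/top0.png')[170:280,200:420]
cv2.imwrite('pics/top0z.png',cv2.resize(a,None,fx=3.6,fy=3.6,interpolation=cv2.INTER_CUBIC))
a=cv2.imread('pics/scene0.png')[200:320,200:420]
cv2.imwrite('pics/scene0z.png',cv2.resize(a,None,fx=3.6,fy=3.6,interpolation=cv2.INTER_CUBIC))
E
```

```text
(no output)
```

View pics/top0z.png

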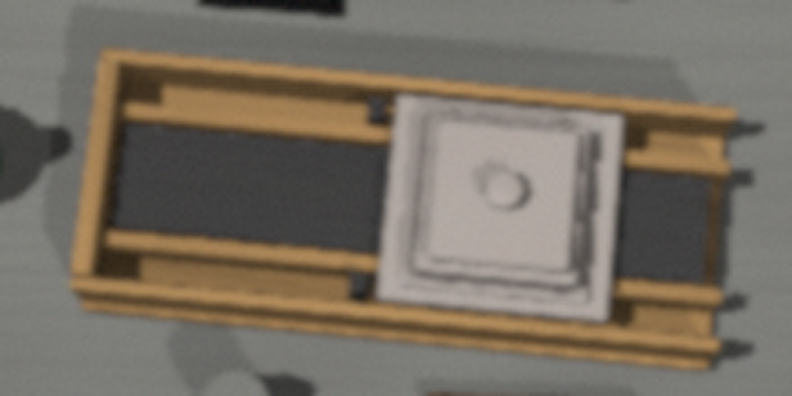

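View pics/scene0z.png

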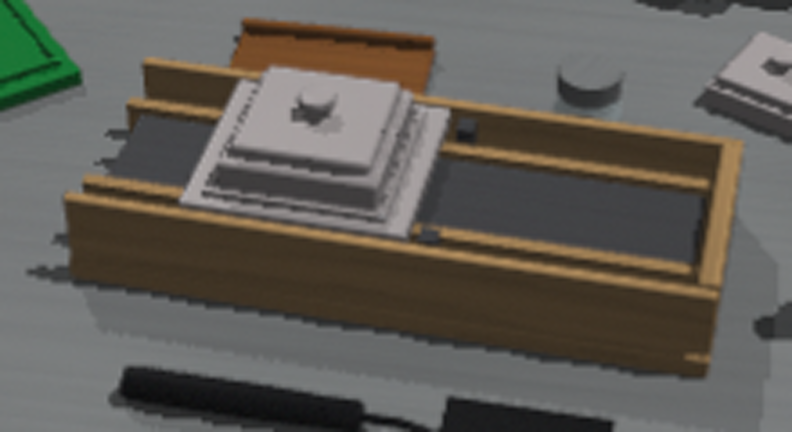

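Top view: the white dish stands at about (340,227) on the runner, with posts at about (305,199) and (300,248) and the end stop on the left. The green plate (466,297) and the small white lid (208,312) are look-alikes. Next I'll fit the runner pose.

```bash
cat > h.py <<'E'
import numpy as np,cv2
from scipy.spatial.transform import Rotation as R
from scipy.optimize import least_squares
def proj(c,P):
    M=np.asarray(c["rotation"]); M=R.from_quat(M).as_matrix() if M.size==4 else M
    Q=(np.asarray(P)-c["eye"])@M
    return cv2.projectPoints(Q.reshape(-1,1,3),np.zeros(3),np.zeros(3),np.asarray(c["intrinsics"]),np.asarray(c["dist_coeffs"]))[0].reshape(-1,2)
def rw(p,P):  # runner(mm)->world
    P=np.atleast_2d(np.array(P,float))/1000; c,s=np.cos(p[2]),np.sin(p[2])
    return np.c_[p[0]+c*P[:,0]-s*P[:,1],p[1]+s*P[:,0]+c*P[:,1],P[:,2]]
E
cat > fit.py <<'E'
from workcell import bot
from h import *
c=bot.camera("top"); s=bot.camera("scene")
# zoom px -> px
T=lambda l:np.array(l)/3.6+[200,170]-0.36
S=lambda l:np.array(l)/3.6+[200,200]-0.36
mt=[[75,161,58],[-75,161,58],[75,-205,56],[-75,-205,56],[51,0,53],[-51,0,53]]
pt=T([[104,50],[73,283],[735,110],[718,345],[378,104],[359,281]])
ms=[[-75,161,58],[75,161,58],[75,-205,56],[-75,-205,56]]
ps=S([[741,142],[718,292],[68,198],[145,61]])
def f(p): return np.r_[(proj(c,rw(p,mt))-pt).ravel(),(proj(s,rw(p,ms))-ps).ravel()]
r=least_squares(f,[.43,.03,0],loss="soft_l1"); p=r.x
print(p,np.round(r.fun.reshape(-1,2),1).tolist())
for n,k,m,q in(("t",c,mt,pt),("s",s,ms,ps)):
    rr=least_squares(lambda p:(proj(k,rw(p,m))-q).ravel(),p,loss="soft_l1").x; print(n,rr)
np.save("runner.npy",p)
for n,k,o in(("t",c,(170,280)),("s",s,(200,320))):
    im=cv2.resize(k["img"][o[0]:o[1],200:420,::-1],None,fx=3.6,fy=3.6,interpolation=cv2.INTER_CUBIC)
    def dr(L,col):
        q=(proj(k,rw(p,L))-[200,o[0]]+.36)*3.6
        cv2.polylines(im,[np.int32(q)],True,col,1)
    dr([[75,161,58],[-75,161,58],[-75,-205,56],[75,-205,56]],(0,0,255))
    dr([[31,145,42],[-31,145,42],[-31,-195,42],[31,-195,42]],(0,255,0))
    for y in(-76,-86): dr([[60,y+65,57],[-60,y+65,57],[-60,y-65,57],[60,y-65,57]],(255,0,255))
    for x in(51,-51): dr([[x+6,5,53],[x-6,5,53],[x-6,-5,53],[x+6,-5,53]],(255,255,0))
    cv2.imwrite(f"pics/fit_{n}.png",im)
o=bot.get_obs(); M=R.from_quat(o["tool_rot"]).as_matrix(); print(M.round(3))
E
python3 fit.py
```

```text
[ 0.58945166  0.02696731 -0.07335788] [[-1.0, -3.7], [-1.9, 2.8], [0.5, -3.5], [0.4, 3.1], [-0.6, 0.5], [-0.3, -0.3], [0.4, -3.5], [-0.8, 1.9], [-3.4, 0.6], [-0.3, -3.4]]
t [ 0.58976434  0.02611534 -0.07848096]
s [ 0.58762617  0.02835843 -0.06578863]
[[-0.928  0.372  0.   ]
 [ 0.372  0.928  0.   ]
 [ 0.     0.    -1.   ]]
```

View pics/fit_t.png

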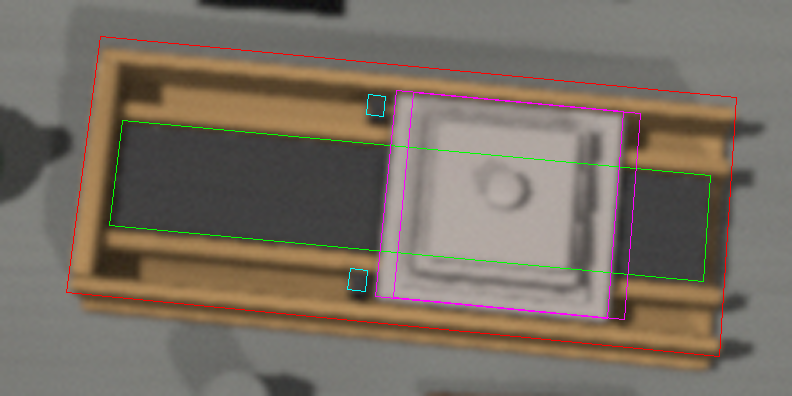

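View pics/fit_s.png

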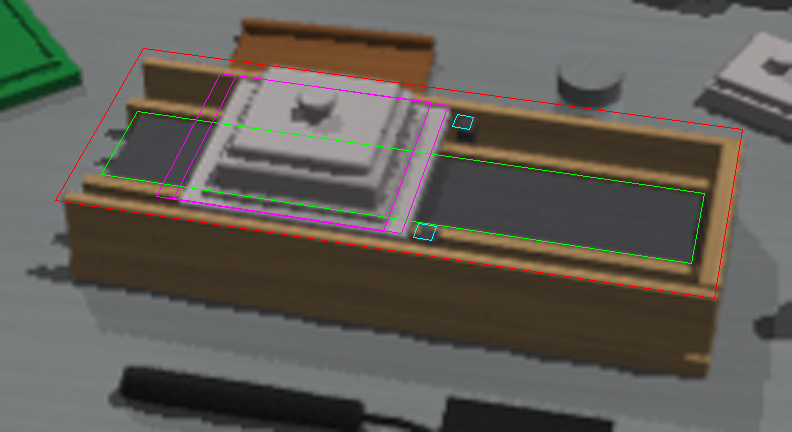

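```bash
cat > fit2.py <<'E'
from workcell import bot
from h import *
c=bot.camera("top"); s=bot.camera("scene")
T=lambda l:np.array(l)/3.6+[200,170]-0.36
S=lambda l:np.array(l)/3.6+[200,200]-0.36
def m(w):
  return ([[w,161,58],[-w,161,58],[w,-205,56],[-w,-205,56],[51,0,53],[-51,0,53]],
   [[-w,161,58],[w,161,58],[w,-205,56],[-w,-205,56],[-51,0,53],[51,0,53]])
pt=T([[104,50],[73,283],[735,110],[718,345],[378,104],[359,281]])
ps=S([[741,142],[718,292],[68,198],[145,61],[467,127],[428,231]])
# params: pose, w, per-camera pixel offset (calibration slop, weakly held)
def f(q):
    a,b=m(q[3]*1000)
    return np.r_[(proj(c,rw(q,a))+q[4:6]-pt).ravel(),(proj(s,rw(q,b))+q[6:8]-ps).ravel(),q[4:8]]
r=least_squares(f,[.59,.03,-.07,.07,0,0,0,0]); p=r.x
print(p.round(4),np.round(r.fun.reshape(-1,2),1).tolist())
np.save("runner.npy",p)
def uv(k,o,pts): return np.array(pts)
# dish y from plate corners
dt=T([[399,95],[378,298],[625,116],[609,320]]); ds=S([[450,109],[407,234],[182,203]])
def g(d):
    y,x,a=d; ca,sa=np.cos(a),np.sin(a)
    C=lambda u,v:[x+ca*u-sa*v,y+sa*u+ca*v,57]
    A=[C(60,65),C(-60,65),C(60,-65),C(-60,-65)]; B=[C(-60,65),C(60,65),C(60,-65)]
    return np.r_[(proj(c,rw(p,A))+p[4:6]-dt).ravel(),(proj(s,rw(p,B))+p[6:8]-ds).ravel()]
d=least_squares(g,[-80,0,0]); print("dish y,x,yaw",d.x, d.fun.reshape(-1,2).round(1).tolist())
for y in(-170,-6): print(y,rw(p,[0,y,0]))
E
python3 fit2.py
```

```text
[ 0.5891  0.0274 -0.0733  0.0678  0.5845  0.0824  0.6095  0.9862] [[-1.1, -0.1], [-1.0, -0.5], [0.7, 0.1], [1.0, -0.2], [-0.2, 0.7], [0.0, -0.1], [0.9, -0.5], [0.4, 0.2], [-1.3, -0.7], [-0.6, -0.7], [-0.2, -0.5], [0.1, 1.2], [0.6, 0.1], [0.6, 1.0]]
dish y,x,yaw [-7.60009649e+01 -1.18340773e+00  5.65212455e-03] [[-0.6, -0.3], [-0.2, 0.5], [-0.3, -0.6], [-0.0, 0.2], [0.4, -0.6], [-0.2, 0.4], [-1.2, -0.5]]
-170 [[ 0.57661655 -0.14215296  0.        ]]
-6 [[0.58862846 0.02140655 0.        ]]
```

Fit residuals are about 1 px. Runner origin is (0.589, 0.027), yaw −0.073; dish y≈−76. Once turned by +1.264 rad about tool z, tool x lies along runner +y and tool y along runner +x.

```bash
python3 -m handwheel '[{"az":0.936},{"az":0.936},{"az":0.936},{"az":0.936},{"az":0.936},{"az":0.936},{"az":0.936},{"az":0.936},{"az":0.936}]' -0.45
python3 -m handwheel '[{"dx":-0.96,"dy":0.72},{"dx":-0.96,"dy":0.72},{"dx":-0.96,"dy":0.72},{"dx":-0.96,"dy":0.72},{"dx":-0.96,"dy":0.72},{"dx":-0.96,"dy":0.72},{"dx":-0.96,"dy":0.72},{"dx":-0.96,"dy":0.72},{"dx":-0.96,"dy":0.72},{"dx":-0.96,"dy":0.72},{"dx":-0.96,"dy":0.72},{"dx":-0.96,"dy":0.72}]'
python3 -m handwheel '[{"dx":-0.96,"dy":0.72},{"dx":-0.96,"dy":0.72},{"dx":-0.96,"dy":0.72},{"dx":-0.96,"dy":0.72},{"dx":-0.96,"dy":0.72},{"dx":-0.96,"dy":0.72},{"dx":-0.96,"dy":0.72},{"dx":-0.96,"dy":0.72},{"dx":-0.96,"dy":0.72},{"dx":-0.96,"dy":0.72},{"dx":-0.96,"dy":0.72},{"dx":-0.96,"dy":0.72}]'
cat > st.py <<'E'
from workcell import bot
from h import *
import sys
p=np.load("runner.npy"); o=bot.get_obs(); e=o["eef_pos"]; M=R.from_quat(o["tool_rot"]).as_matrix()
X=np.array([np.cos(p[2]),np.sin(p[2])]);Y=np.array([-X[1],X[0]]); d=e[:2]-p[:2]
print("t",o["clock"],"runner mm x,y,z",np.round([d@X*1e3,d@Y*1e3,e[2]*1e3],1),"F",o["ft_force"].round(2),"w",round(o["grip_width"],4))
Z=M[:,2]; print("yaw err",np.arctan2(M[1,1],M[0,1])-p[2],"tilt",Z.round(3),"j",o["joint_pos"].round(2))
for n in sys.argv[1:]:
    cam,f=n.split(":"); c=bot.camera(cam); im=c["img"][:,:,::-1]
    if cam=="top": im=cv2.resize(im[150:300,200:440],None,fx=3.3,fy=3.3,interpolation=cv2.INTER_CUBIC)
    if cam=="scene": im=cv2.resize(im[170:320,200:420],None,fx=3.6,fy=3.6,interpolation=cv2.INTER_CUBIC)
    cv2.imwrite(f"pics/{f}.png",im)
E
python3 st.py scene:s1 wrist:w1
```

```text
t 1.1 runner mm x,y,z [-434.1  406.1  250.3] F [ 0.9  -0.06 -0.29] w 0.0855
yaw err 1.2633035616071624 tilt [ 0. -0. -1.] j [ 1.19  0.24  0.    1.34 -0.    1.57]invalid input
invalid input
invalid input
```

```bash
python3 -m handwheel '[{"dx":0,"dy":0,"dz":0,"ax":0,"ay":0,"az":0.936},{"dx":0,"dy":0,"dz":0,"ax":0,"ay":0,"az":0.936},{"dx":0,"dy":0,"dz":0,"ax":0,"ay":0,"az":0.936},{"dx":0,"dy":0,"dz":0,"ax":0,"ay":0,"az":0.936},{"dx":0,"dy":0,"dz":0,"ax":0,"ay":0,"az":0.936},{"dx":0,"dy":0,"dz":0,"ax":0,"ay":0,"az":0.936},{"dx":0,"dy":0,"dz":0,"ax":0,"ay":0,"az":0.936},{"dx":0,"dy":0,"dz":0,"ax":0,"ay":0,"az":0.936},{"dx":0,"dy":0,"dz":0,"ax":0,"ay":0,"az":0.936}]' -0.45; python3 st.py
```

```text
clock: 2.1
eef_pos: [0.1858, 0.4642, 0.2503]
tool_rot: [0.735, 0.678, 0.0, -0.0]
ft_force: [0.3, -0.1, 0.2]
grip_width: 0.0233
t 2.1 runner mm x,y,z [-434.2  406.1  250.3] F [ 0.33 -0.1   0.19] w 0.0233
yaw err -0.0060778285003210974 tilt [-0.  0. -1.] j [1.19 0.24 0.01 1.34 0.   2.84]
```

```bash
python3 -m handwheel '[{"dx":-0.96,"dy":0.72,"dz":0,"ax":0,"ay":0,"az":0},{"dx":-0.96,"dy":0.72,"dz":0,"ax":0,"ay":0,"az":0},{"dx":-0.96,"dy":0.72,"dz":0,"ax":0,"ay":0,"az":0},{"dx":-0.96,"dy":0.72,"dz":0,"ax":0,"ay":0,"az":0},{"dx":-0.96,"dy":0.72,"dz":0,"ax":0,"ay":0,"az":0},{"dx":-0.96,"dy":0.72,"dz":0,"ax":0,"ay":0,"az":0},{"dx":-0.96,"dy":0.72,"dz":0,"ax":0,"ay":0,"az":0},{"dx":-0.96,"dy":0.72,"dz":0,"ax":0,"ay":0,"az":0},{"dx":-0.96,"dy":0.72,"dz":0,"ax":0,"ay":0,"az":0},{"dx":-0.96,"dy":0.72,"dz":0,"ax":0,"ay":0,"az":0},{"dx":-0.96,"dy":0.72,"dz":0,"ax":0,"ay":0,"az":0},{"dx":-0.96,"dy":0.72,"dz":0,"ax":0,"ay":0,"az":0}]'
python3 -m handwheel '[{"dx":-0.96,"dy":0.72,"dz":0,"ax":0,"ay":0,"az":0},{"dx":-0.96,"dy":0.72,"dz":0,"ax":0,"ay":0,"az":0},{"dx":-0.96,"dy":0.72,"dz":0,"ax":0,"ay":0,"az":0},{"dx":-0.96,"dy":0.72,"dz":0,"ax":0,"ay":0,"az":0},{"dx":-0.96,"dy":0.72,"dz":0,"ax":0,"ay":0,"az":0},{"dx":-0.96,"dy":0.72,"dz":0,"ax":0,"ay":0,"az":0},{"dx":-0.96,"dy":0.72,"dz":0,"ax":0,"ay":0,"az":0},{"dx":-0.96,"dy":0.72,"dz":0,"ax":0,"ay":0,"az":0},{"dx":-0.96,"dy":0.72,"dz":0,"ax":0,"ay":0,"az":0},{"dx":-0.96,"dy":0.72,"dz":0,"ax":0,"ay":0,"az":0},{"dx":-0.96,"dy":0.72,"dz":0,"ax":0,"ay":0,"az":0},{"dx":-0.96,"dy":0.72,"dz":0,"ax":0,"ay":0,"az":0}]'
python3 st.py scene:s1 wrist:w1
```

```text
clock: 3.3
eef_pos: [0.3806, 0.16, 0.2505]
tool_rot: [0.733, 0.681, 0.0, 0.0]
ft_force: [-0.5, 0.1, -0.1]
grip_width: 0.0232
clock: 4.5
eef_pos: [0.5749, -0.1431, 0.2502]
tool_rot: [0.733, 0.681, 0.0, -0.0]
ft_force: [1.1, -0.4, 0.6]
grip_width: 0.0236
t 4.5 runner mm x,y,z [  -1.7 -171.1  250.2] F [ 1.13 -0.36  0.58] w 0.0236
yaw err -0.0004467306064874915 tilt [-0.  0. -1.] j [-0.24  0.43  0.27  1.41  0.    1.4 ]
```

View pics/w1.png

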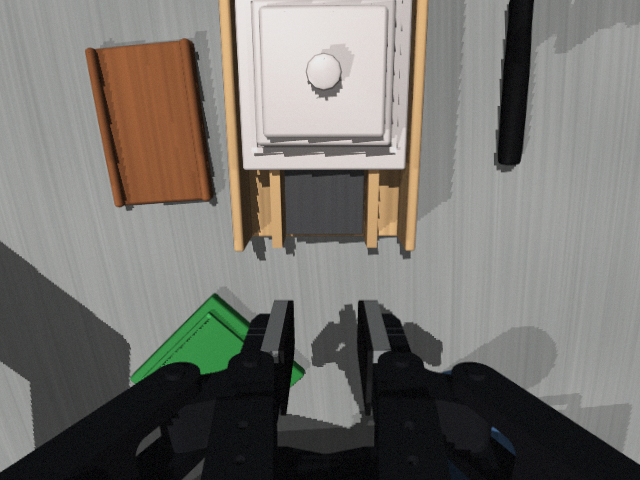

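Wrist view: the dish's rear plate edge is at row ~168, the bar between columns 285 and 363, and the fingers are centred near column 326. I'll cross-check positions from this view.

```bash
python3 - <<'E'
from workcell import bot
from h import *
p=np.load("runner.npy"); c=bot.camera("wrist")
for L in ([0,-141,57],[0,-205,45],[-34,-195,45],[34,-195,45],[-63,-205,56],[63,-205,56],[-31,-150,42],[31,-150,42]): print(L,proj(c,rw(p,L)).round(0))
E
```

```text
[0, -141, 57] [[326. 173.]]
[0, -205, 45] [[327. 250.]]
[-34, -195, 45] [[284. 238.]]
[34, -195, 45] [[369. 238.]]
[-63, -205, 56] [[247. 255.]]
[63, -205, 56] [[407. 254.]]
[-31, -150, 42] [[287. 182.]]
[31, -150, 42] [[366. 182.]]
```

View pics/s1.png

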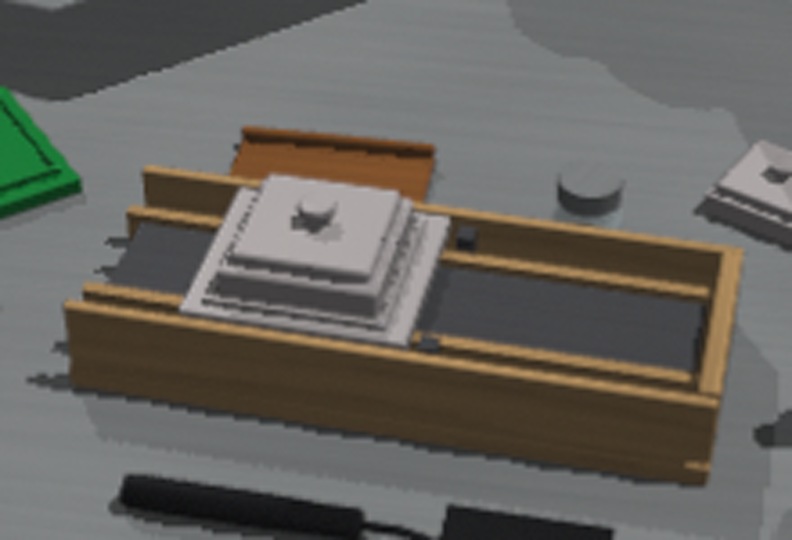

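Cross-check agrees within about 3 mm. Descending to just above the bar.

```bash
python3 -m handwheel '[{"dx":0,"dy":0,"dz":0.9,"ax":0,"ay":0,"az":0},{"dx":0,"dy":0,"dz":0.9,"ax":0,"ay":0,"az":0},{"dx":0,"dy":0,"dz":0.9,"ax":0,"ay":0,"az":0},{"dx":0,"dy":0,"dz":0.9,"ax":0,"ay":0,"az":0},{"dx":0,"dy":0,"dz":0.9,"ax":0,"ay":0,"az":0},{"dx":0,"dy":0,"dz":0.9,"ax":0,"ay":0,"az":0},{"dx":0,"dy":0,"dz":0.9,"ax":0,"ay":0,"az":0},{"dx":0,"dy":0,"dz":0.7,"ax":0,"ay":0,"az":0},{"dx":0,"dy":0,"dz":0,"ax":0,"ay":0,"az":0},{"dx":0,"dy":0,"dz":0,"ax":0,"ay":0,"az":0}]'
python3 st.py scene:s2 wrist:w2
```

```text
clock: 5.65
eef_pos: [0.574, -0.1412, 0.0757]
tool_rot: [0.732, 0.681, -0.0, -0.0]
ft_force: [1.4, 0.6, 0.7]
grip_width: 0.0233
t 5.65 runner mm x,y,z [  -2.7 -169.3   75.7] F [1.37 0.63 0.69] w 0.0233
yaw err 0.0006428921221783429 tilt [-0.001  0.    -1.   ] j [-0.24  0.54 -0.02  1.01  0.    1.4 ]
```

View pics/w2.png

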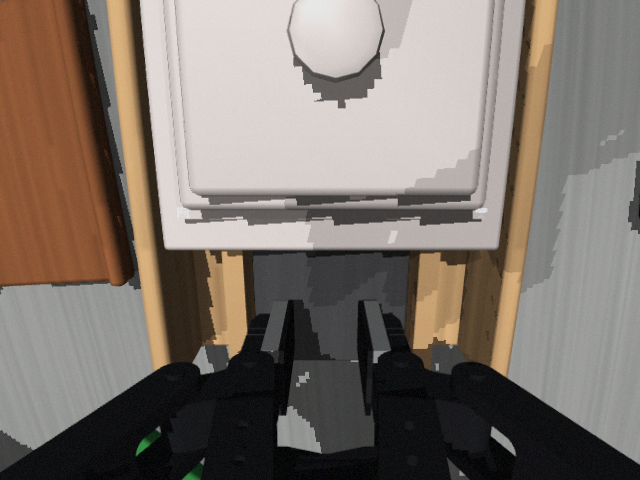

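View pics/s2.png

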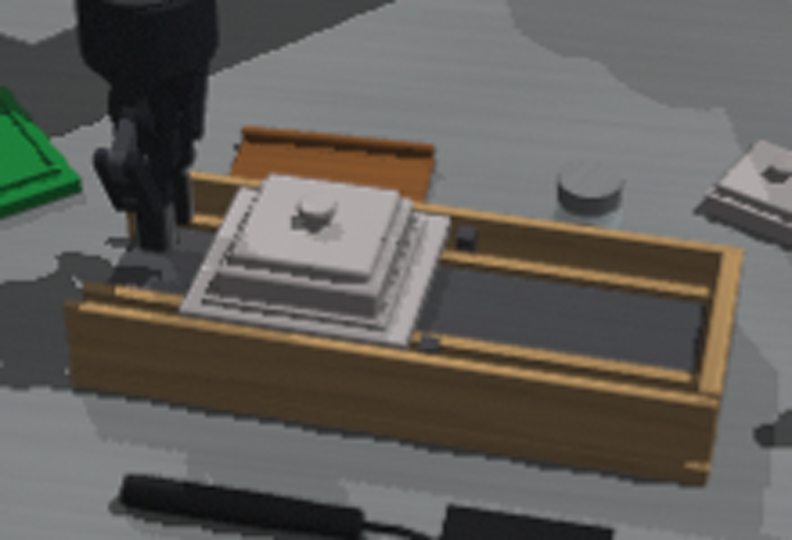

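Fingers are centred in the channel, well behind the plate's rear edge (row ~248). Pressing down gently.

```bash
python3 -m handwheel '[{"dx":0,"dy":0.06,"dz":0.3,"ax":0,"ay":0,"az":0},{"dx":0,"dy":0,"dz":0.3,"ax":0,"ay":0,"az":0},{"dx":0,"dy":0,"dz":0,"ax":0,"ay":0,"az":0}]'
python3 -m handwheel '[{"dx":0,"dy":0,"dz":0.12,"ax":0,"ay":0,"az":0},{"dx":0,"dy":0,"dz":0,"ax":0,"ay":0,"az":0}]'
python3 -m handwheel '[{"dx":0,"dy":0,"dz":0.12,"ax":0,"ay":0,"az":0},{"dx":0,"dy":0,"dz":0,"ax":0,"ay":0,"az":0}]'
python3 -m handwheel '[{"dx":0,"dy":0,"dz":0.12,"ax":0,"ay":0,"az":0},{"dx":0,"dy":0,"dz":0,"ax":0,"ay":0,"az":0}]'
python3 st.py scene:s3
```

```text
clock: 6.05
eef_pos: [0.5756, -0.1421, 0.0595]
tool_rot: [0.733, 0.681, -0.0, -0.0]
ft_force: [0.5, -0.8, 0.8]
grip_width: 0.0237
clock: 6.25
eef_pos: [0.5758, -0.1421, 0.0571]
tool_rot: [0.733, 0.681, -0.0, -0.0]
ft_force: [-0.4, 0.2, 1.5]
grip_width: 0.0232
clock: 6.45
eef_pos: [0.5758, -0.1422, 0.0542]
tool_rot: [0.733, 0.681, 0.0, 0.0]
ft_force: [-0.3, -0.8, 3.1]
grip_width: 0.0234
clock: 6.65
eef_pos: [0.5759, -0.1422, 0.0511]
tool_rot: [0.733, 0.681, 0.0, 0.0]
ft_force: [0.5, -0.0, 2.3]
grip_width: 0.0237
t 6.65 runner mm x,y,z [  -0.7 -170.1   51.1] F [ 0.54 -0.02  2.27] w 0.0237
yaw err -0.00033278184149528045 tilt [ 0. -0. -1.] j [-0.24  0.57 -0.04  0.96 -0.    1.4 ]
```

View pics/s3.png

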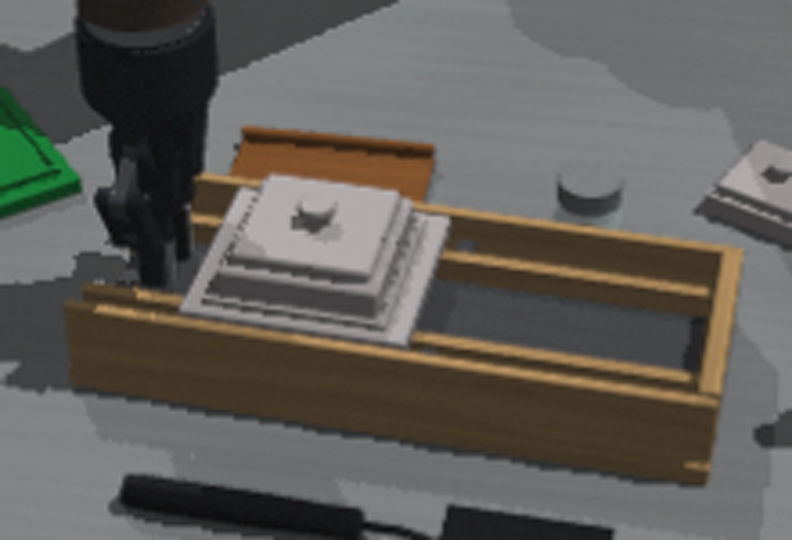

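The far-side posts are going down. Continuing to the hard stop.

```bash
python3 -m handwheel '[{"dx":0,"dy":0,"dz":0.08,"ax":0,"ay":0,"az":0},{"dx":0,"dy":0,"dz":0,"ax":0,"ay":0,"az":0}]'
python3 -m handwheel '[{"dx":0,"dy":0,"dz":0.04,"ax":0,"ay":0,"az":0},{"dx":0,"dy":0,"dz":0,"ax":0,"ay":0,"az":0}]'
python3 st.py
```

```text
clock: 6.9
eef_pos: [0.576, -0.1422, 0.05]
tool_rot: [0.733, 0.681, 0.0, 0.0]
ft_force: [-1.9, 0.1, 4.8]
grip_width: 0.0231
clock: 7.1
eef_pos: [0.576, -0.1422, 0.0498]
tool_rot: [0.733, 0.681, 0.0, 0.0]
ft_force: [-2.4, 0.5, 10.7]
grip_width: 0.0236
t 7.1 runner mm x,y,z [  -0.6 -170.1   49.8] F [-2.36  0.48 10.66] w 0.0236
yaw err -0.00030974412298274967 tilt [ 0.001 -0.    -1.   ] j [-0.24  0.58 -0.04  0.96 -0.    1.4 ]
```

Hard stop reached: 10.7 N at z=49.8 mm. Now sliding along +y while holding it down.

```bash
python3 -m handwheel '[{"dx":0.1,"dy":0,"dz":0,"ax":0,"ay":0,"az":0},{"dx":0.2,"dy":0,"dz":0,"ax":0,"ay":0,"az":0},{"dx":0.2,"dy":0,"dz":0,"ax":0,"ay":0,"az":0},{"dx":0.2,"dy":0,"dz":0,"ax":0,"ay":0,"az":0},{"dx":0.2,"dy":0,"dz":0,"ax":0,"ay":0,"az":0},{"dx":0.2,"dy":0,"dz":0,"ax":0,"ay":0,"az":0},{"dx":0.1,"dy":0,"dz":0,"ax":0,"ay":0,"az":0},{"dx":0,"dy":0,"dz":0,"ax":0,"ay":0,"az":0}]'
python3 st.py scene:s4
```

```text
clock: 7.9
eef_pos: [0.5794, -0.1159, 0.05]
tool_rot: [0.733, 0.68, -0.001, 0.004]
ft_force: [-0.5, -9.0, 7.1]
grip_width: 0.0232
t 7.9 runner mm x,y,z [   0.8 -143.6   50. ] F [-0.47 -8.96  7.08] w 0.0232
yaw err -0.002462204435686316 tilt [ 0.003 -0.008 -1.   ] j [-0.19  0.57 -0.05  0.95 -0.01  1.45]
```

View pics/s4.png

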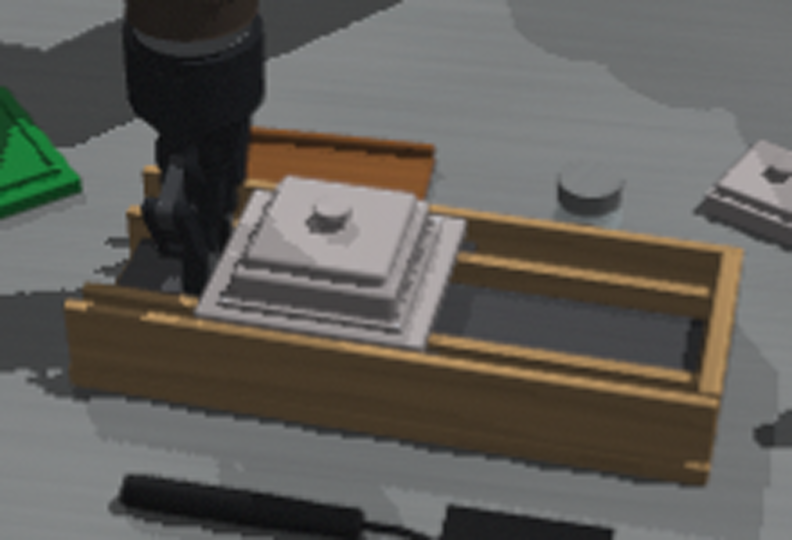

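The dish is moving, level, with its front edge over the lowered posts.

```bash
python3 -m handwheel '[{"dx":0.2,"dy":-0.02,"dz":0.02,"ax":0,"ay":0,"az":0},{"dx":0.24,"dy":-0.02,"dz":0,"ax":0,"ay":0,"az":0},{"dx":0.24,"dy":0,"dz":0,"ax":0,"ay":0,"az":0},{"dx":0.24,"dy":0,"dz":0,"ax":0,"ay":0,"az":0},{"dx":0.24,"dy":0,"dz":0,"ax":0,"ay":0,"az":0},{"dx":0.24,"dy":0,"dz":0,"ax":0,"ay":0,"az":0},{"dx":0.24,"dy":0,"dz":0,"ax":0,"ay":0,"az":0},{"dx":0.2,"dy":0,"dz":0,"ax":0,"ay":0,"az":0},{"dx":0.1,"dy":0,"dz":0,"ax":0,"ay":0,"az":0},{"dx":0,"dy":0,"dz":0,"ax":0,"ay":0,"az":0}]'
python3 st.py scene:s5 wrist:w5
```

```text
clock: 8.95
eef_pos: [0.5824, -0.068, 0.05]
tool_rot: [0.734, 0.68, -0.001, 0.005]
ft_force: [-0.4, -10.6, 9.5]
grip_width: 0.0236
t 8.95 runner mm x,y,z [  0.4 -95.7  50. ] F [ -0.41 -10.57   9.5 ] w 0.0236
yaw err -0.002861289024727015 tilt [ 0.004 -0.009 -1.   ] j [-0.11  0.56 -0.06  0.94 -0.01  1.53]
```

View pics/s5.png

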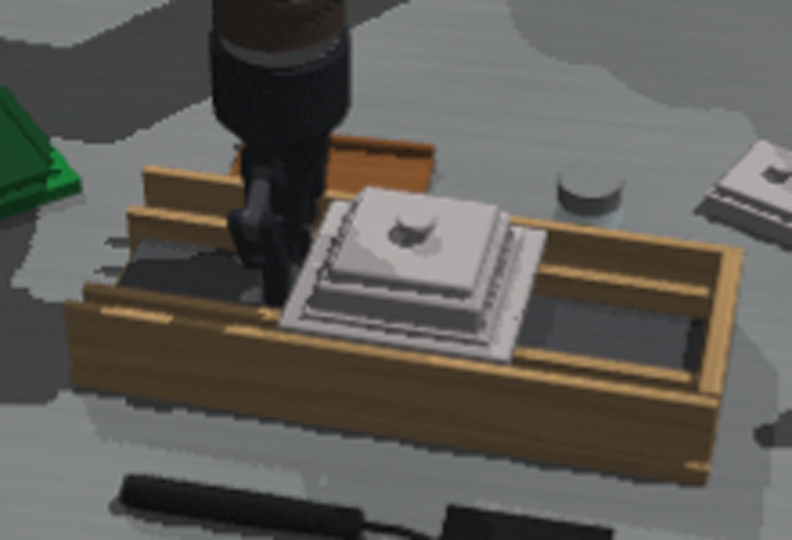

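View pics/w5.png

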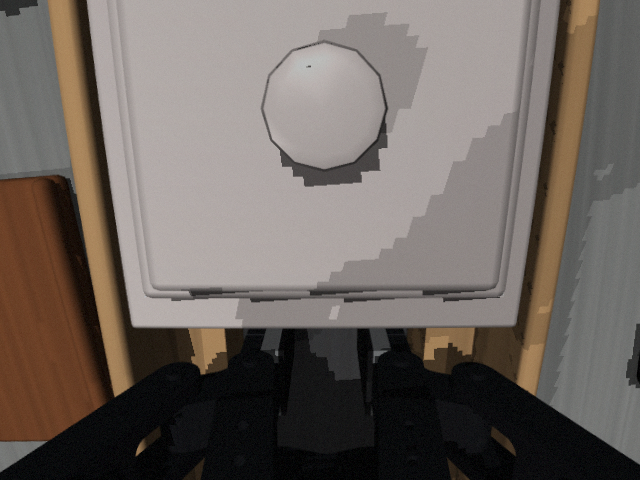

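Going well: the plate is square and the contact is on the base edge only (rows ~327). Continuing.

```bash
python3 -m handwheel '[{"dx":0.2,"dy":-0.01,"dz":0,"ax":0,"ay":0,"az":0},{"dx":0.24,"dy":-0.01,"dz":0,"ax":0,"ay":0,"az":0},{"dx":0.24,"dy":0,"dz":0,"ax":0,"ay":0,"az":0},{"dx":0.24,"dy":0,"dz":0,"ax":0,"ay":0,"az":0},{"dx":0.24,"dy":0,"dz":0,"ax":0,"ay":0,"az":0},{"dx":0.24,"dy":0,"dz":0,"ax":0,"ay":0,"az":0},{"dx":0.24,"dy":0,"dz":0,"ax":0,"ay":0,"az":0},{"dx":0.24,"dy":0,"dz":0,"ax":0,"ay":0,"az":0},{"dx":0.24,"dy":0,"dz":0,"ax":0,"ay":0,"az":0},{"dx":0.24,"dy":0,"dz":0,"ax":0,"ay":0,"az":0},{"dx":0.2,"dy":0,"dz":0,"ax":0,"ay":0,"az":0},{"dx":0.1,"dy":0,"dz":0,"ax":0,"ay":0,"az":0}]'
python3 -m handwheel '[{"dx":0.2,"dy":0,"dz":0,"ax":0,"ay":0,"az":0},{"dx":0.2,"dy":0,"dz":0,"ax":0,"ay":0,"az":0},{"dx":0.2,"dy":0,"dz":0,"ax":0,"ay":0,"az":0},{"dx":0,"dy":0,"dz":0,"ax":0,"ay":0,"az":0}]'
python3 st.py scene:s6 top:t6
```

```text
clock: 10.25
eef_pos: [0.5867, -0.0021, 0.05]
tool_rot: [0.734, 0.679, -0.002, 0.005]
ft_force: [-1.9, -14.0, 10.9]
grip_width: 0.0235
clock: 10.65
eef_pos: [0.5879, 0.0134, 0.05]
tool_rot: [0.734, 0.68, -0.001, 0.005]
ft_force: [-0.3, -9.9, 11.5]
grip_width: 0.0234
t 10.65 runner mm x,y,z [ -0.2 -14.1  50. ] F [-0.33 -9.92 11.47] w 0.0234
yaw err -0.0030515362811411456 tilt [ 0.004 -0.009 -1.   ] j [ 0.03  0.56 -0.06  0.94 -0.01  1.67]
```

View pics/s6.png

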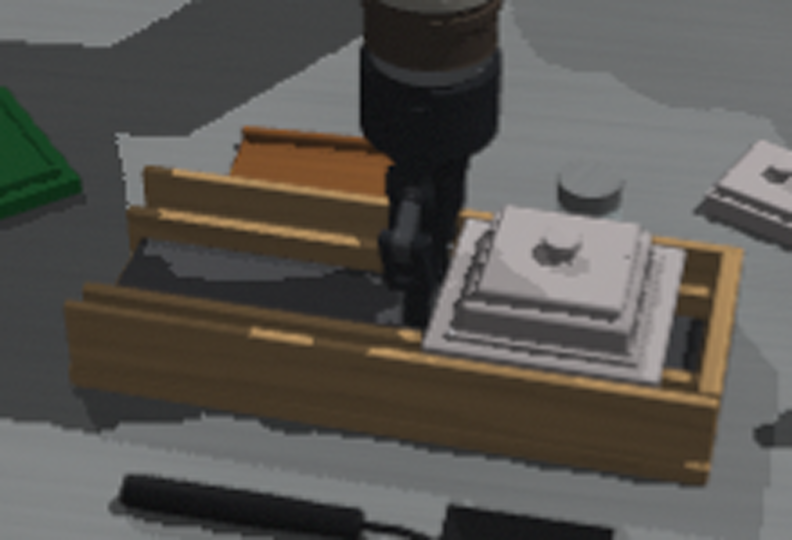

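View pics/t6.png

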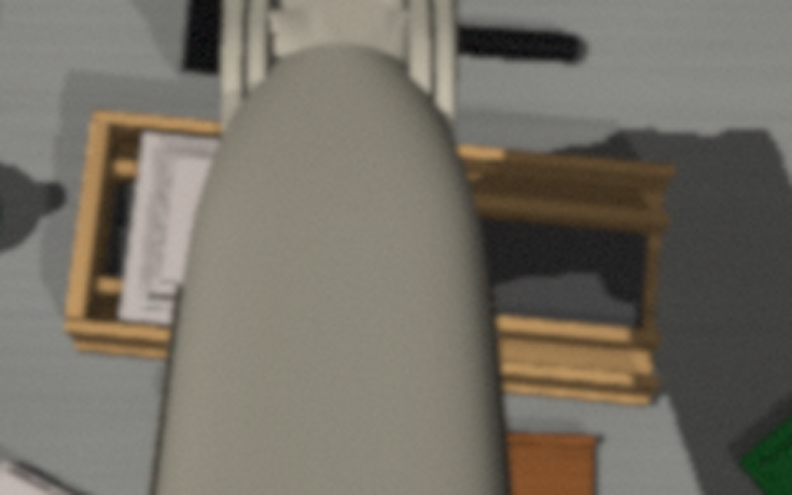

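```bash
python3 - <<'E'
from workcell import bot
from h import *
p=np.load("runner.npy"); c=bot.camera("scene"); t=bot.camera("top")
ds=np.array([[684,250],[662,380],[424,346]])/3.6+[200,170]-.36
dt=np.array([[143,131],[119,320]])/3.3+[200,150]-.35
def g(d):
    y,x=d
    return np.r_[(proj(c,rw(p,[[x-60,y+65,57],[x+60,y+65,57],[x+60,y-65,57]]))+p[6:8]-ds).ravel(),(proj(t,rw(p,[[x+60,y+65,57],[x-60,y+65,57]]))+p[4:6]-dt).ravel()]
r=least_squares(g,[60,0]); print(r.x,r.fun.reshape(-1,2).round(1).tolist())
E
```

```text
[63.21851177 -1.65995681] [[0.8, -0.6], [-0.5, 0.4], [-0.5, -0.1], [-0.2, 0.1], [-0.2, -0.2]]
```

Dish is at y≈63; I want ≈78 (past at 70, end stop at 84), so 15 mm more.

```bash
python3 -m handwheel '[{"dx":0.16,"dy":0,"dz":0,"ax":0,"ay":0,"az":0},{"dx":0.16,"dy":0,"dz":0,"ax":0,"ay":0,"az":0},{"dx":0.16,"dy":0,"dz":0,"ax":0,"ay":0,"az":0},{"dx":0.1,"dy":0,"dz":0,"ax":0,"ay":0,"az":0},{"dx":0,"dy":0,"dz":0,"ax":0,"ay":0,"az":0},{"dx":0,"dy":0,"dz":0,"ax":0,"ay":0,"az":0}]'
python3 st.py scene:s7 top:t7
```

```text
clock: 11.45
eef_pos: [0.5889, 0.0274, 0.05]
tool_rot: [0.734, 0.679, -0.001, 0.005]
ft_force: [-0.4, -11.9, 10.5]
grip_width: 0.0238
t 11.45 runner mm x,y,z [-0.2 -0.  50. ] F [ -0.36 -11.86  10.47] w 0.0238
yaw err -0.00349578618942209 tilt [ 0.004 -0.009 -1.   ] j [ 0.05  0.57 -0.05  0.95 -0.01  1.7 ]
```

View pics/s7.png

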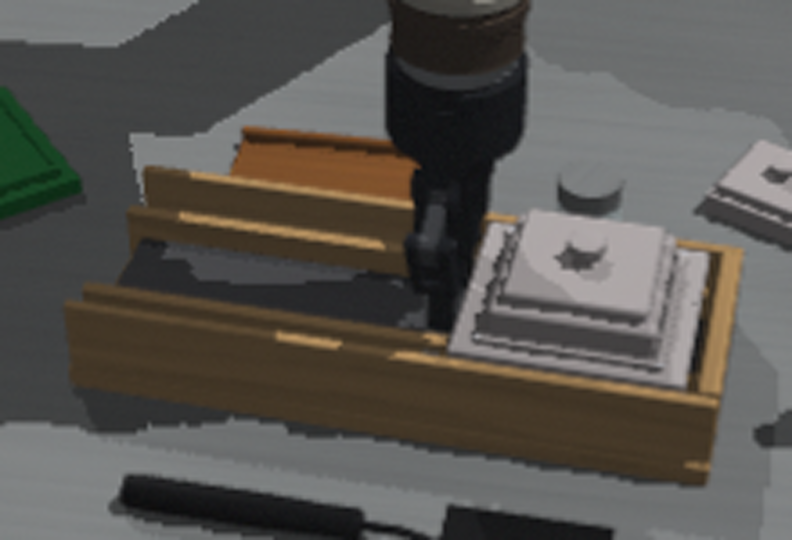

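Dish at ≈77, past the posts with a gap before the end stop. Backing off while still pressing, then lifting.

```bash
python3 -m handwheel '[{"dx":-0.2,"dy":0,"dz":0,"ax":0,"ay":0,"az":0},{"dx":-0.3,"dy":0,"dz":0,"ax":0,"ay":0,"az":0},{"dx":-0.3,"dy":0,"dz":0,"ax":0,"ay":0,"az":0},{"dx":0,"dy":0,"dz":-0.1,"ax":0,"ay":0,"az":0},{"dx":0,"dy":0,"dz":-0.2,"ax":0,"ay":0,"az":0},{"dx":0,"dy":0,"dz":-0.3,"ax":0,"ay":0,"az":0},{"dx":0,"dy":0,"dz":-0.5,"ax":0,"ay":0,"az":0},{"dx":0,"dy":0,"dz":-0.7,"ax":0,"ay":0,"az":0},{"dx":0,"dy":0,"dz":-0.9,"ax":0,"ay":0,"az":0},{"dx":0,"dy":0,"dz":-0.9,"ax":0,"ay":0,"az":0},{"dx":0,"dy":0,"dz":-0.9,"ax":0,"ay":0,"az":0},{"dx":0,"dy":0,"dz":-0.9,"ax":0,"ay":0,"az":0}]'
python3 -m handwheel '[{"dx":-0.9,"dy":0,"dz":-0.5,"ax":0,"ay":0,"az":0},{"dx":-0.9,"dy":0,"dz":-0.5,"ax":0,"ay":0,"az":0},{"dx":-0.9,"dy":0,"dz":-0.5,"ax":0,"ay":0,"az":0},{"dx":-0.9,"dy":0,"dz":-0.5,"ax":0,"ay":0,"az":0},{"dx":-0.9,"dy":0,"dz":0,"ax":0,"ay":0,"az":0},{"dx":-0.9,"dy":0,"dz":0,"ax":0,"ay":0,"az":0},{"dx":-0.9,"dy":0,"dz":0,"ax":0,"ay":0,"az":0},{"dx":-0.9,"dy":0,"dz":0,"ax":0,"ay":0,"az":0},{"dx":-0.9,"dy":0,"dz":0,"ax":0,"ay":0,"az":0},{"dx":-0.9,"dy":0,"dz":0,"ax":0,"ay":0,"az":0},{"dx":0,"dy":0,"dz":0,"ax":0,"ay":0,"az":0},{"dx":0,"dy":0,"dz":0,"ax":0,"ay":0,"az":0}]'
python3 st.py scene:s8 top:t8
```

```text
clock: 12.75
eef_pos: [0.5848, 0.012, 0.1839]
tool_rot: [0.733, 0.681, -0.001, -0.0]
ft_force: [1.8, 0.4, 0.0]
grip_width: 0.0233
clock: 13.95
eef_pos: [0.5685, -0.2125, 0.2327]
tool_rot: [0.733, 0.68, -0.0, -0.001]
ft_force: [0.4, -0.0, 1.1]
grip_width: 0.0235
t 13.95 runner mm x,y,z [  -2.9 -240.7  232.7] F [ 0.41 -0.    1.1 ] w 0.0235
yaw err -0.0013373340689043361 tilt [-0.001  0.001 -1.   ] j [-0.36  0.46  0.28  1.39  0.    1.29]
```

View pics/s8.png

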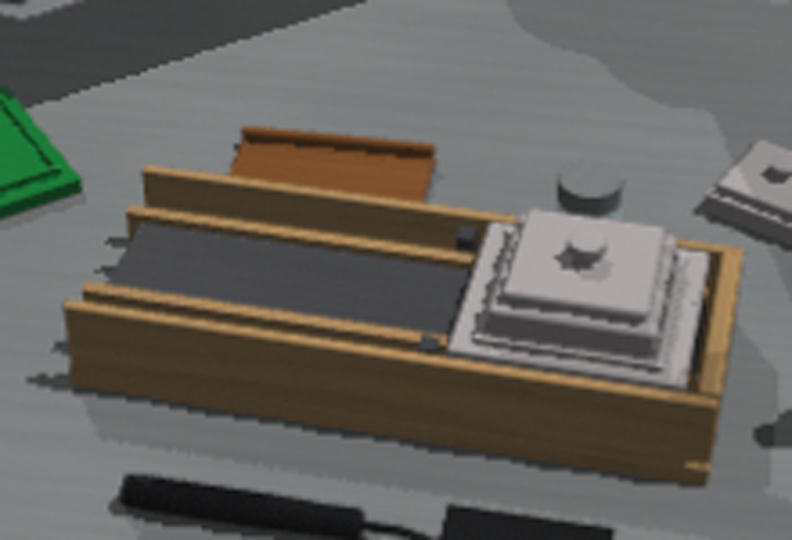

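View pics/t8.png

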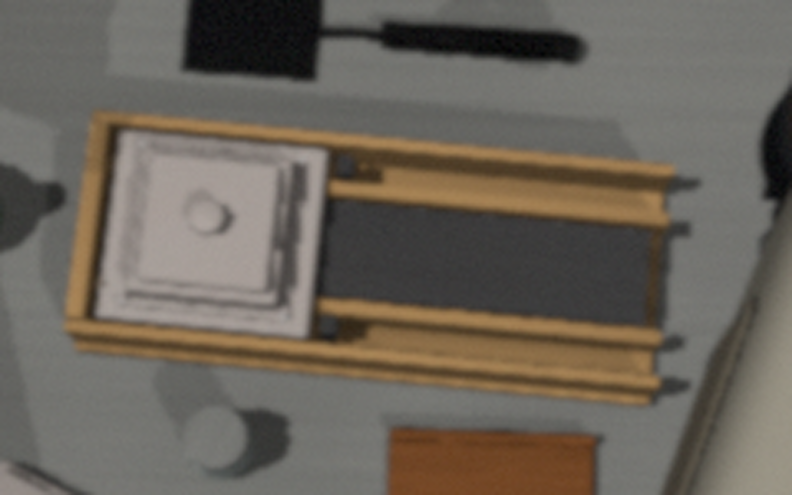

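Both posts are up again right behind the dish: scene (466,237) and (430,341), top (345,165) and (327,328). The dish sits level and square with its lid centred, and the neighbouring things look unmoved. Handing in.

```bash
python3 -c "
from workcell import bot
print(bot.job_done())"
```

```text
the job is handed in; nothing more can be done
None
```

The dish is in the far bay, wholly past the posts, and both posts have sprung up again behind it. I handed the job in at about 14 s.

- **Pressing the bar:** I pressed it behind the dish with the fingertips partly closed, down to its hard stop. It read about 10 N on the wrist.
- **Pushing:** I held the bar down and slid the base plate about 153 mm. Wrist readings between moves stayed at about 14 N or less sideways and 12 N or less down.
- **Coming away:** I backed off about 15 mm with the bar still down, then lifted straight up and moved clear.
- **Last checks:** The final scene and top pictures show the dish level and square, with a small gap to the end stop. I put its centre at about y=+77 mm; this comes from a picture measurement of +63 mm before the last push, plus that push. The lid is still centred inside the bead. The spatula, salt pot and spoon rest look unmoved. I did not look again at the cruet, mug and sugar jar at full view, but the arm did not go near them.
- **Failures and disagreements:** My first three move commands were refused as invalid because I had left out zero fields, so nothing moved. The runner's upper rim looked about 136 mm wide rather than the stated 150 mm, so I fitted that width. The camera views otherwise agreed within about 3–4 mm.

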